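# Find the full screw tin for the toy kit by hefting

### The job

One of the three closed tins on the green cutting mat is full and clearly heavier than the other two: heft them one at a time, starting with the tin nearest the plywood kit box and working away from it, lifting each well clear of the mat and setting it back upright on the spot where it stood. Then take the heaviest, and only that one, over to the kit box and finish while holding it up, still and upright, over the middle of the box and about a hand's breadth (10 cm) above its rim (if the last one hefted is the heaviest there is no need to set it back first); do not let go of it, do not knock any tin over, and leave the other things on the table where they are.

Things in the scene. Friction and masses are not known exactly. Their poses are not given: they have to be found in the camera images.
- tin_a_center (a point): the centre (half-way up) of one of three identical closed round steel tins: body 58 mm diameter, flat lid 60 mm diameter over the top 12 mm, 86 mm tall overall, z axis up, standing on the mat with this point 46 mm above the work surface. Inside, unseen, is a solid load that can shift by about 2 mm sideways and 10 mm along the axis. One tin, whichever it is, weighs 0.6 to 0.8 kg in all, the other two 0.2 to 0.4 kg each; the name says nothing about the weight
- tin_b_center (a point): the centre (half-way up) of one of three identical closed round steel tins: body 58 mm diameter, flat lid 60 mm diameter over the top 12 mm, 86 mm tall overall, z axis up, standing on the mat with this point 46 mm above the work surface. Inside, unseen, is a solid load that can shift by about 2 mm sideways and 10 mm along the axis. One tin, whichever it is, weighs 0.6 to 0.8 kg in all, the other two 0.2 to 0.4 kg each; the name says nothing about the weight
- tin_c_center (a point): the centre (half-way up) of one of three identical closed round steel tins: body 58 mm diameter, flat lid 60 mm diameter over the top 12 mm, 86 mm tall overall, z axis up, standing on the mat with this point 46 mm above the work surface. Inside, unseen, is a solid load that can shift by about 2 mm sideways and 10 mm along the axis. One tin, whichever it is, weighs 0.6 to 0.8 kg in all, the other two 0.2 to 0.4 kg each; the name says nothing about the weight
- tin_a: the tin whose centre is tin_a_center; origin at the centre of its underside, z axis up, 43 mm below the centre
- tin_b: the tin whose centre is tin_b_center; origin at the centre of its underside, z axis up, 43 mm below the centre
- tin_c: the tin whose centre is tin_c_center; origin at the centre of its underside, z axis up, 43 mm below the centre
- kit_box_mouth (a point): the centre of the mouth, at rim height (70 mm above the work surface), of the fixed open plywood kit box, 180 x 140 x 70 mm (its own x, y, z), walls 6 mm; it stands on the robot's left (+y), beside the mat
- kit_box: the plywood kit box itself; origin at the centre of its underside, z up
- mat: fixed green cutting mat, 380 (x) x 500 (y) x 3 mm thick, on which the tins stand in a loose row from the kit box side (+y) to the robot's right (-y), tin centres at least 100 mm apart; origin at the centre of its underside
- pawn_1: loose turned wooden toy pawn, 32 mm wide, 49 mm tall, standing on the mat near the tins; origin under its foot. To be left alone
- pawn_2: a second pawn like it, at the far edge of the mat. To be left alone
- gear: loose plywood toy gear lying flat on the mat, 88 mm over the teeth, 8 mm thick; origin under its centre. To be left alone
- screwdriver: loose screwdriver, 170 mm long, lying on the mat along its own x, handle to -x, about 25 mm high; origin on its underside at mid-length. To be left alone
- glue: closed glue bottle, 54 mm diameter, 150 mm tall, standing at the far side of the table; origin under its centre. To be left alone
- mallet: hammer, 240 mm long, lying at the far side of the table, handle to its own -x; origin on its underside. To be left alone

How it is judged (in metres and radians):
On the way, in this order (a step that is already met when the one before it is completed fails the run):
1. the tin nearest the kit box is lifted at least 20 mm off the mat in the gripper, upright (((height (world z) of tin_a_center above 0.066 m and contact force between the fingers and tin_a above 1 N and angle between tin_a_center's own z axis and vertical below 0.4 rad and world y of tin_a_center between -0.065 and 0.12 m) or (height (world z) of tin_b_center above 0.066 m and contact force between the fingers and tin_b above 1 N and angle between tin_b_center's own z axis and vertical below 0.4 rad and world y of tin_b_center between -0.065 and 0.12 m) or (height (world z) of tin_c_center above 0.066 m and contact force between the fingers and tin_c above 1 N and angle between tin_c_center's own z axis and vertical below 0.4 rad and world y of tin_c_center between -0.065 and 0.12 m))), for 0.2 s.
2. then the middle tin is lifted at least 20 mm in the same way (((height (world z) of tin_a_center above 0.066 m and contact force between the fingers and tin_a above 1 N and angle between tin_a_center's own z axis and vertical below 0.4 rad and world y of tin_a_center between -0.21 and -0.065 m) or (height (world z) of tin_b_center above 0.066 m and contact force between the fingers and tin_b above 1 N and angle between tin_b_center's own z axis and vertical below 0.4 rad and world y of tin_b_center between -0.21 and -0.065 m) or (height (world z) of tin_c_center above 0.066 m and contact force between the fingers and tin_c above 1 N and angle between tin_c_center's own z axis and vertical below 0.4 rad and world y of tin_c_center between -0.21 and -0.065 m))), for 0.2 s.
3. then the tin farthest from the kit box is lifted at least 20 mm in the same way (((height (world z) of tin_a_center above 0.066 m and contact force between the fingers and tin_a above 1 N and angle between tin_a_center's own z axis and vertical below 0.4 rad and world y of tin_a_center below -0.21 m) or (height (world z) of tin_b_center above 0.066 m and contact force between the fingers and tin_b above 1 N and angle between tin_b_center's own z axis and vertical below 0.4 rad and world y of tin_b_center below -0.21 m) or (height (world z) of tin_c_center above 0.066 m and contact force between the fingers and tin_c above 1 N and angle between tin_c_center's own z axis and vertical below 0.4 rad and world y of tin_c_center below -0.21 m))), for 0.2 s.
At the end, for the whole second after the job is handed in: One tin is held still, upright (0.3 rad) in the gripper, centre within 50 mm of the box's middle, underside 60 mm or more above its rim; the other two stand on the mat within 50 mm of their start, each pressing on it with under 4.9 N (0.5 kg), so the held one is the heaviest (((height (world z) of tin_a_center above 0.173 m and horizontal distance between tin_a_center and kit_box_mouth below 0.05 m and angle between tin_a_center's own z axis and vertical below 0.3 rad and contact force between the fingers and tin_a above 2 N and contact force between tin_a and kit_box below 0.1 N and linear speed of tin_a below 0.05 m/s and contact force between tin_b and mat between 0.8 and 4.9 N and distance of each of tin_b_center, tin_c_center from where it was at the start of the episode below 0.05 m and angle between each of tin_b_center, tin_c_center's own z axis and vertical below 0.1 rad and linear speed of each of tin_b, tin_c below 0.03 m/s and contact force between tin_c and mat between 0.8 and 4.9 N) or (height (world z) of tin_b_center above 0.173 m and horizontal distance between tin_b_center and kit_box_mouth below 0.05 m and angle between tin_b_center's own z axis and vertical below 0.3 rad and contact force between the fingers and tin_b above 2 N and contact force between tin_b and kit_box below 0.1 N and linear speed of tin_b below 0.05 m/s and contact force between tin_a and mat between 0.8 and 4.9 N and distance of each of tin_a_center, tin_c_center from where it was at the start of the episode below 0.05 m and angle between each of tin_a_center, tin_c_center's own z axis and vertical below 0.1 rad and linear speed of each of tin_a, tin_c below 0.03 m/s and contact force between tin_c and mat between 0.8 and 4.9 N) or (height (world z) of tin_c_center above 0.173 m and horizontal distance between tin_c_center and kit_box_mouth below 0.05 m and angle between tin_c_center's own z axis and vertical below 0.3 rad and contact force between the fingers and tin_c above 2 N and contact force between tin_c and kit_box below 0.1 N and linear speed of tin_c below 0.05 m/s and contact force between tin_a and mat between 0.8 and 4.9 N and distance of each of tin_a_center, tin_b_center from where it was at the start of the episode below 0.05 m and angle between each of tin_a_center, tin_b_center's own z axis and vertical below 0.1 rad and linear speed of each of tin_a, tin_b below 0.03 m/s and contact force between tin_b and mat between 0.8 and 4.9 N))); the arm keeps its last pose, push and grip.
It fails at once if a tin is tipped over (more than 0.6 rad) (angle between any of tin_a_center, tin_b_center, tin_c_center's own z axis and vertical above 0.6 rad).
It fails at once if a tin is carried over the kit box while the heaviest still stands on the mat ((horizontal distance between tin_a_center and kit_box_mouth below 0.08 m and ((contact force between tin_b and mat above 4.9 N and linear speed of tin_b below 0.01 m/s) or (contact force between tin_c and mat above 4.9 N and linear speed of tin_c below 0.01 m/s))) or (horizontal distance between tin_b_center and kit_box_mouth below 0.08 m and ((contact force between tin_a and mat above 4.9 N and linear speed of tin_a below 0.01 m/s) or (contact force between tin_c and mat above 4.9 N and linear speed of tin_c below 0.01 m/s))) or (horizontal distance between tin_c_center and kit_box_mouth below 0.08 m and ((contact force between tin_a and mat above 4.9 N and linear speed of tin_a below 0.01 m/s) or (contact force between tin_b and mat above 4.9 N and linear speed of tin_b below 0.01 m/s)))).
It fails at once if another thing on the table is moved by more than 40 mm (distance of any of pawn_1, pawn_2, gear, screwdriver, glue, mallet from where it was at the start of the episode above 0.04 m).
It also fails if it takes over 72 s, if anything falls off the work surface, if the arm or the gripper's body presses on something with over 40 N, if the wrist force passes 120 N, or if a joint passes its speed limit or range.

### The arm

A 7-joint arm with a two-finger parallel gripper is mounted at the origin on the work surface. World frame = base frame: x ahead of the robot, y to its left, z up, the work surface at z = 0. Lengths are in mm, angles in degrees, forces in N, time in s.
With the tool pointing down it reaches from about 400 to 750 mm from the base axis. Payload 19.5 kg.
Tool frame: the origin (TCP) lies on the centre line of the jaws, within the pads' length; the fingertips stand 19 mm ahead of it and the grasp point (between the pads) is the TCP; z points along the fingers, x is the direction in which the jaws open and shut, and the axes are right-handed (so a half turn about z gives the same grasp; the last joint's range is limited). The gripper opens to 85 mm and grips with 20 to 120 N. Pads are 22 mm wide; open, the fingers measure 114 mm over their backs; the gripper's body (76 mm by 85 mm) begins 54 mm behind the grasp point. The pads swing forward as they close: fully open they stand 13 mm farther back than shut.
Start: joints at [-2.389, 40.479, -1.581, 85.061, 1.261, 54.483, -4.326], TCP at [574.976, 0.003, 250.268] pointing down, gripper open.
Joint ranges: [-155.06, 155.06], [-18.47, 123.98], [-90, 86.84], [0, 140.48], [-83.41, 263.41], [0, 116], [-161.91, 161.91]. Speed limits (degrees/s): [108.29, 108.29, 147.25, 147.25, 172.46, 172.46, 172.46].

### API

Orientations are given as a 3x3 rotation matrix whose columns are the frame's x, y, z axes.
In Python, from rig import manip gives the robot as it stands.
- The arm moves only by the tool play_rows, never from a script. Its argument "series" is a list of rows, each a list of 5 numbers: the finger opening in m, from 0 to 0.0854, then the shift along the tool's x, y, z in m, then the turn about the tool's z in rad. In form: [[gripper, x, y, z, yaw], ...]. A call has 1 to 8 rows; each row is the pose to reach, as a shift and turn from the pose commanded when the call began, along the tool's axes at that moment; what a row does not reach only later rows make up. A row lasts 1/10 s, in which the tool goes at most 50 mm and 8.59 degrees, less where a joint would pass 70% of its speed; a pose out of reach is approached as far as the arm can. A call with a gripper value outside its range is refused whole. The fingers move at their own pace and stop on an object; "grip_force" is the grip in N (left out, the last holds). Time passes only in rows, so rows that repeat a pose let the fingers close. It gives the time, the measured TCP pose, the force and the opening at its end, in the units of the state.
- manip.get_obs(): the state, without advancing time (a new reading comes with each control period).
- manip.camera(name): name is "scene" or "side" or "wrist"; returns a dict with "frame" (420x560x3 uint8, red, green, blue), "range_z" (420x560 float32, mm along the optical axis (not along the pixel's ray), 0 where there is no reading), "mtx" (3x3 intrinsics, pixels), "extrinsics" (4x4, takes a point from world to camera coordinates). Camera axes: x right, y down, z forward; pixel columns grow to the right and rows downward; lengths in mm; the calibration is good to about 2 mm. The wrist camera is an equidistant fisheye: a pixel r from the principal point sees the ray r / f radians off the axis. A picture is of the moment at which its call begins.
- manip.hand_in(): hands the job in, once; it reports no verdict.
The state is a dict: "time": time; "joint_positions": joint angles; "qd": joint speeds; "joint_efforts": joint torques, N m; "ee_pos": TCP position; "orientation": TCP orientation; "force": force on the tool from outside, world axes, zero at the start; "torque": the same for the moment, N m; "finger_gap": opening from 0.0 (shut) to 1.0 (fully open).
Only numpy, scipy, OpenCV 4.12 (cv2) and the standard library are available. Lean on these libraries where they do the work, as an engineer would, in place of code of your own. Each camera call takes 0.05 s, during which the arm holds its last target. There are 200 camera calls.

## Working session

There is one attempt and no reset: what is moved stays moved. The work goes in short steps, Python scripts to look and compute and a tool call to move; the robot and the scene stay as the last step left them, time stands still between calls to the robot, and variables do not carry over. Pictures are saved under pics/ and viewed, about 8 in all and at most 12, crops included, and the job is handed in when it is done.

Besides the shell and the picture viewer there is one more tool, called after "Request:" as name(argument=value, ...), one argument or row to a line, values as JSON. play_rows: Moves the arm, as the interface text tells. Its arguments: {"type":"object","properties":{"series":{"type":"array","items":{"type":"array","items":{"type":"number"}}},"grip_force":{"type":"number"}},"required":["series"]}

```bash
mkdir -p pics; cat > h.py <<'E'
import numpy as np, cv2
from rig import manip
def snap(name,fn=None):
    c=manip.camera(name)
    if fn: cv2.imwrite('pics/'+fn,c['frame'][:,:,::-1])
    return c
def world(c):
    K=c['mtx'];Z=c['range_z'].astype(float);h,w=Z.shape
    u,v=np.meshgrid(np.arange(w),np.arange(h))
    P=np.stack([(u-K[0,2])/K[0,0]*Z,(v-K[1,2])/K[1,1]*Z,Z],-1)
    E=c['extrinsics'];W=(P-E[:3,3])@E[:3,:3]
    W[Z==0]=np.nan
    return W
E
python3 - <<'E'
from h import *
o=manip.get_obs();print(o)
a=snap('scene');b=snap('side')
np.savez('s.npz',**a);np.savez('d.npz',**b)
cv2.imwrite('pics/1.png',a['frame'][:,:,::-1]);cv2.imwrite('pics/2.png',b['frame'][:,:,::-1])
for c in(a,b):
    W=world(c);E=c['extrinsics'];print('cam',-E[:3,:3].T@E[:3,3])
    m=(np.abs(W[...,2]-89)<5)
    n,l,s,ce=cv2.connectedComponentsWithStats(m.astype(np.uint8))
    for i in range(1,n):
        if s[i,4]>40: p=W[l==i];print(s[i],ce[i].round(),np.median(p,0).round(1),((p.min(0)+p.max(0))/2).round(1),np.ptp(p,0).round(1))
E
```

```text
{'time': 0.0, 'joint_positions': array([-2.38796874, 40.51461206, -1.58168413, 85.08339552,  1.25976419,
       54.48140673, -4.32599534]), 'qd': array([ 0.04045398, -0.01437636, -0.03605889, -0.10674749, -0.00891458,
       -0.04339886, -0.01201642]), 'joint_efforts': array([-3.35119905e-03, -8.83210659e+01,  1.23306759e+00, -2.36173260e+01,
        1.66974653e-02,  6.38553465e-03, -2.14882397e-05]), 'ee_pos': array([ 5.74766263e+02, -1.48550042e-02,  2.49824790e+02]), 'orientation': array([[ 9.99999412e-01, -4.12757764e-05, -1.08354530e-03],
       [-4.13092241e-05, -9.99999999e-01, -3.08464177e-05],
       [-1.08354402e-03,  3.08911599e-05, -9.99999412e-01]]), 'force': array([-0.42161765,  1.03573136,  0.22067186]), 'torque': array([-0.01669386, -0.0009    , -0.00589621]), 'finger_gap': 1.000583025949074}
cam [1422.07112655 -244.93390827  632.44365807]
[383  17  76  11 186] [420.  22.] [-523.3 1050.3   88.8] [-525.1 1064.    89. ] [ 29.7 373.    9.9]
[358  23  19   7  47] [367.  26.] [-533.7  808.2   89.3] [-558.6  820.2   89.2] [92.9 52.   9.5]
[277  27  81  12 217] [318.  33.] [
[... 1624 characters left out ...]
6  89. ] [ 32.  121.5  10. ]
[289  97  45  45 207] [313. 121.] [930.4 297.4  87.9] [880.8 357.7  88.2] [112.3 205.6   8.4]
[235 232  27  22 458] [248. 242.] [523.2  -4.2  89.1] [524.5  -0.9  88.8] [60.1 65.   9.6]
[381 235  26  15 102] [393. 244.] [ 780.2 -178.4   89.9] [ 793.6 -164.8   89. ] [45.8 46.3  9.9]
[306 250  29  23 518] [320. 261.] [ 625.9 -131.8   89.3] [ 626.9 -129.5   88.6] [59.1 60.9  9.2]
[ 435  255  125  107 1004] [499. 306.] [ 836.8 -403.1   88.6] [ 861.3 -400.2   88.6] [154.9 201.1   9.1]
[  0 333  39  57 225] [ 22. 366.] [ 52.4 -67.6  89.1] [ 48.  -46.4  89. ] [77.  77.9  9.8]
[295 340  34  33 839] [311. 355.] [ 488.2 -307.2   89.6] [ 489.5 -305.6   88.8] [59.6 59.5  8.9]
```

View pics/1.png

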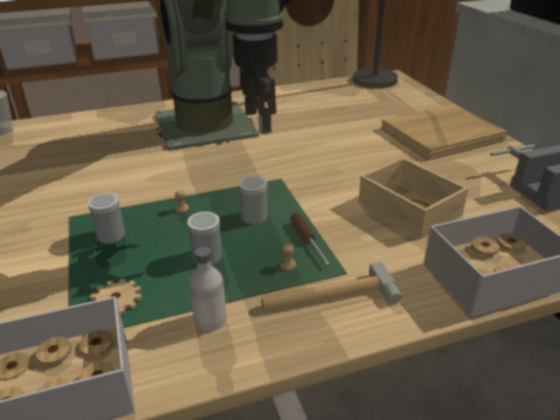

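View pics/2.png

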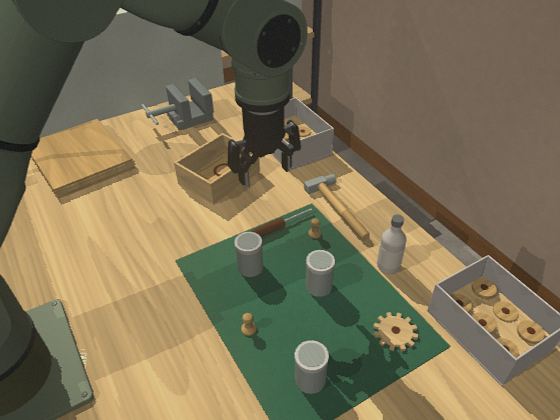

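Scene and side views agree: the tins' lids are at scene pixels (253,183), (203,221) and (103,201), heights 88–89 mm as expected. The box is around scene (412,195). Next I'll measure the box, the pawns and the screwdriver.

```bash
python3 - <<'E'
from h import *
for f in('s.npz','d.npz'):
    W=world(np.load(f));X,Y,Z=W[...,0],W[...,1],W[...,2]
    roi=(X>380)&(X<760)&(Y>80)&(Y<420)
    m=roi&(np.abs(Z-70)<4); p=W[m]
    # keep biggest component
    n,l,s,ce=cv2.connectedComponentsWithStats(cv2.dilate(m.astype(np.uint8),np.ones((3,3))))
    i=1+s[1:,4].argmax();p=W[m&(l==i)]
    print('box',len(p),cv2.minAreaRect(p[:,:2].astype(np.float32)),np.median(p[:,2]))
    m=(X>350)&(X<800)&(Y>-420)&(Y<100)&(Z>9)&(Z<150)
    n,l,s,ce=cv2.connectedComponentsWithStats(m.astype(np.uint8))
    for i in range(1,n):
        if s[i,4]>30: p=W[l==i];print(s[i,4],ce[i].round(),p.min(0).round(),p.max(0).round())
E
```

```text
box 572 ((608.6665649414062, 335.8896484375), (182.97799682617188, 144.3734893798828), 18.888689041137695) 67.969043954157
1133 [253. 198.] [493. -31.   9.] [559.  27.  91.]
176 [180. 201.] [ 436. -160.    9.] [ 461. -132.   51.]
1319 [106. 216.] [ 459. -334.    9.] [ 522. -275.   91.]
1281 [205. 234.] [ 598. -173.    9.] [800. -99. 150.]
461 [305. 232.] [576.  63.   9.] [745.  88.  29.]
244 [287. 256.] [700.  -4.   9.] [727.  24.  51.]
46 [193. 275.] [ 786. -187.   83.] [ 800. -171.  124.]
2917 [ 84. 315.] [ 651. -420.    9.] [ 800. -266.   91.]
box 338 ((607.8564453125, 334.7960205078125), (183.9483184814453, 144.3068389892578), 18.9250545501709) 69.36049924784683
199 [352. 224.] [790. -72.   9.] [800.  67.  29.]
1421 [256. 245.] [494. -34.   9.] [744.  85.  95.]
982 [391. 247.] [ 769. -190.    9.] [ 800. -139.  150.]
156 [315. 227.] [694.  -7.   9.] [722.  22.  53.]
1108 [320. 272.] [ 597. -161.    9.] [656. -99.  93.]
1573 [454. 316.] [ 783. -420.    9.] [ 800. -300.   93.]
235 [248. 324.] [ 428. -164.    9.] [ 458. -133.   53.]
942 [396. 330.] [ 649. -352.    9.] [ 736. -264.   16.]
1481 [311. 365.] [ 460. -335.    9.] [ 519. -276.   96.]
```

Request:
play_rows(
  series=[
    [0.085,-0.015,0,0.02,0],
    [0.085,-0.03,0,0.05,0],
    [0.085,-0.045,0,0.08,0],
    [0.085,-0.05,0,0.11,0],
    [0.085,-0.05,0,0.12,0],
    [0.085,-0.05,0,0.12,0],
    [0.085,-0.05,0,0.12,0],
  ],
  grip_force=40,
)

```text
time: 0.8
ee_pos: [525.7, 0.0, 131.2]
orientation: [[1.0, -0.0, 0.001], [-0.0, -1.0, 0.0], [0.001, -0.0, -1.0]]
force: [0.3, -0.3, 0.2]
finger_gap: 0.993
```

Request:
play_rows(
  series=[
    [0.085,0,0.001,0.015,0],
    [0.085,0,0.001,0.03,0],
    [0.085,0,0.001,0.045,0],
    [0.085,0,0.001,0.06,0],
    [0.085,0,0.001,0.07,0],
    [0.085,0,0.001,0.077,0],
    [0.085,0,0.001,0.077,0],
    [0.085,0,0.001,0.077,0],
  ],
)

```text
time: 1.6
ee_pos: [525.3, -1.0, 53.8]
orientation: [[1.0, -0.0, 0.001], [-0.0, -1.0, 0.0], [0.001, -0.0, -1.0]]
force: [-0.2, -0.3, -0.3]
finger_gap: 0.996
```

Request:
play_rows(
  series=[
    [0.07,0,0,0,0],
    [0.06,0,0,0,0],
    [0.05,0,0,0,0],
    [0.04,0,0,0,0],
    [0.04,0,0,0,0],
    [0.04,0,0,0,0],
    [0.04,0,0,0,0],
    [0.04,0,0,0,0],
  ],
)

```text
time: 2.4
ee_pos: [524.7, -1.0, 53.9]
orientation: [[1.0, 0.0, -0.0], [0.0, -1.0, -0.0], [-0.0, 0.0, -1.0]]
force: [-4.0, 0.1, 12.9]
finger_gap: 0.679
```

```bash
python3 - <<'E'
from h import *
c=snap('wrist');print(c['frame'].shape)
s=snap('side')['frame'];cv2.imwrite('pics/3.png',np.hstack([c['frame'],cv2.resize(s[180:320,170:357],(560,420),interpolation=2)])[::1,:,::-1][:, :][::,::]) 
im=cv2.imread('pics/3.png');cv2.imwrite('pics/3.png',cv2.resize(im,(800,300)))
print(manip.get_obs())
E
```

```text
(420, 560, 3)
{'time': 2.5, 'joint_positions': array([ -2.79069773,  54.38632063,  -1.10153096, 105.35349741,
         2.5948055 ,  20.30627038,  -5.86433283]), 'qd': array([-0.05205068,  0.0110832 ,  0.04861825,  0.03478248,  0.0631881 ,
        0.03217228,  0.03168472]), 'joint_efforts': array([ 1.59047884e-01, -8.52588344e+01,  1.76117275e+00, -1.15411574e+01,
       -1.38140644e-02, -1.40868779e+00, -8.31270148e-02]), 'ee_pos': array([524.69686577,  -1.05023965,  53.91857953]), 'orientation': array([[ 9.99999928e-01,  3.39242001e-05, -3.77456289e-04],
       [ 3.38843595e-05, -9.99999994e-01, -1.05556191e-04],
       [-3.77459868e-04,  1.05543394e-04, -9.99999923e-01]]), 'force': array([-5.58117691, -0.13201198, 13.89946756]), 'torque': array([-0.01541026,  0.96378734,  0.03865721]), 'finger_gap': 0.680729517688619}
```

View pics/3.png

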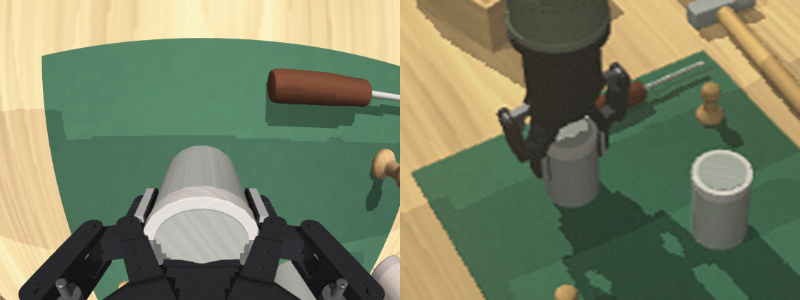

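The tin is held between the pads: wrist view (200,215), opening 58 mm, which matches the body diameter. Lifting.

Request:
play_rows(
  series=[
    [0.04,0,0,-0.005,0],
    [0.04,0,0,-0.015,0],
    [0.04,0,0,-0.03,0],
    [0.04,0,0,-0.045,0],
    [0.04,0,0,-0.05,0],
    [0.04,0,0,-0.05,0],
    [0.04,0,0,-0.05,0],
    [0.04,0,0,-0.05,0],
  ],
)

```text
time: 3.3
ee_pos: [524.7, -1.0, 102.7]
orientation: [[1.0, 0.0, -0.001], [0.0, -1.0, -0.0], [-0.001, 0.0, -1.0]]
force: [-0.5, 1.0, -6.4]
finger_gap: 0.679
```

Request:
play_rows(
  series=[
    [0.04,0,0,0,0],
    [0.04,0,0,0,0],
    [0.04,0,0,0,0],
    [0.04,0,0,0,0],
  ],
)

```text
time: 3.7
ee_pos: [524.9, -1.0, 103.2]
orientation: [[1.0, -0.0, -0.0], [-0.0, -1.0, -0.0], [-0.0, 0.0, -1.0]]
force: [0.1, -0.1, -7.2]
finger_gap: 0.682
```

```bash
python3 - <<'E'
from h import *
for i in range(5):
    c=snap('side'); o=manip.get_obs();print(o['force'],o['torque'],o['ee_pos'],o['finger_gap'],o['joint_efforts'])
W=world(c);m=(W[...,2]>40)&(np.hypot(W[...,0]-525,W[...,1]+1)<60)
s=c['frame'][180:320,170:357];cv2.imwrite('pics/4.png',cv2.resize(s,(560,420))[:,:,::-1])
E
```

```text
[ 0.55350404  0.02561194 -7.5093711 ] [ 0.00345392 -0.07525832 -0.00516053] [524.94530231  -1.00534375 103.22616151] 0.6798387362490179 [ 4.87832904e-05 -9.19711590e+01  1.61103811e+00 -1.38676885e+01
  1.08350784e-02  1.29401426e-03 -2.73250282e-05]
[ 0.23907183 -0.54331488 -6.12619555] [ 0.0077338  -0.02292235 -0.03653125] [524.97606919  -0.98681831 103.25659462] 0.6801935431418189 [-1.47470102e-03 -9.19900990e+01  1.61059197e+00 -1.38729823e+01
  1.06375921e-02  9.68454042e-04 -8.21103936e-05]
[-0.84983053 -0.24276101 -6.38712601] [-0.01702504 -0.04310511  0.06641982] [524.94292415  -0.96150319 103.27258342] 0.6753170574420054 [-6.97015112e-04 -9.20059776e+01  1.61207199e+00 -1.38751638e+01
  1.09700218e-02  1.19128639e-03 -4.32281649e-05]
[-0.21091359 -0.61563203 -6.97233352] [ 0.02873309  0.02315887 -0.07597757] [524.96227724  -0.99899327 103.2792362 ] 0.6794169852025358 [-2.57226486e-03 -9.20197177e+01  1.61101576e+00 -1.38768616e+01
  1.08156918e-02  1.45864695e-03 -2.13412436e-04]
[ 0.73429107 -0.32094037 -7.00027048] [-0.01725222 -0.00948213  0.02759467] [524.94810777  -0.99685826 103.26241958] 0.6742620003333647 [ 1.37510688e-05 -9.20298886e+01  1.61214195e+00 -1.38777065e+01
  1.10351937e-02  1.41708821e-03  1.29777899e-05]
```

View pics/4.png

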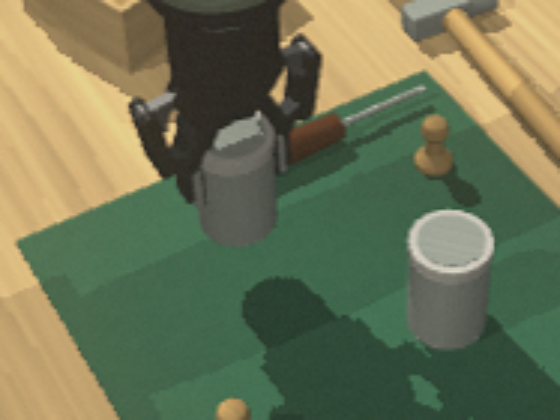

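It is about 7 N (≈0.7 kg), upright and clear of the mat, so probably the full one. The order still requires lifting the others, so I'm setting this one back.

Request:
play_rows(
  series=[
    [0.04,0,0,0.015,0],
    [0.04,0,0,0.03,0],
    [0.04,0,0,0.04,0],
    [0.04,0,0,0.045,0],
    [0.04,0,0,0.048,0],
    [0.04,0,0,0.0495,0],
    [0.04,0,0,0.0495,0],
    [0.04,0,0,0.0495,0],
  ],
)

```text
time: 4.75
ee_pos: [525.2, -1.0, 54.1]
orientation: [[1.0, 0.0, 0.0], [0.0, -1.0, 0.0], [0.0, -0.0, -1.0]]
force: [0.5, -0.2, -7.2]
finger_gap: 0.68
```

Request:
play_rows(
  series=[
    [0.06,0,0,0,0],
    [0.065,0,0,0,0],
    [0.07,0,0,0,0],
    [0.085,0,0,0,0],
    [0.085,0,0,0,0],
    [0.085,0,0,0,0],
    [0.085,0,0,0,0],
  ],
)

```text
time: 5.45
ee_pos: [525.0, -1.0, 53.8]
orientation: [[1.0, -0.0, -0.0], [-0.0, -1.0, -0.0], [-0.0, 0.0, -1.0]]
force: [-0.3, -0.3, -0.5]
finger_gap: 0.992
```

Request:
play_rows(
  series=[
    [0.085,0,0,-0.01,0],
    [0.085,0,0,-0.03,0],
    [0.085,0,0,-0.05,0],
    [0.085,0,0,-0.07,0],
    [0.085,0,0,-0.09,0],
    [0.085,0,0,-0.1,0],
    [0.085,0,0,-0.1,0],
    [0.085,0,0,-0.1,0],
  ],
)

```text
time: 6.25
ee_pos: [524.8, -1.0, 153.4]
orientation: [[1.0, 0.0, -0.001], [0.0, -1.0, -0.0], [-0.001, 0.0, -1.0]]
force: [-0.3, -0.1, -1.5]
finger_gap: 0.997
```

Request:
play_rows(
  series=[
    [0.085,0.012,0.015,0,0],
    [0.085,0.036,0.045,0,0],
    [0.085,0.06,0.075,0,0],
    [0.085,0.082,0.105,0,0],
    [0.085,0.097,0.123,0,0],
    [0.085,0.102,0.1285,0,0],
    [0.085,0.102,0.1285,0,0],
    [0.085,0.102,0.1285,0,0],
  ],
)

```text
time: 7.05
ee_pos: [626.4, -128.3, 153.2]
orientation: [[1.0, 0.001, -0.001], [0.001, -1.0, 0.001], [-0.001, -0.001, -1.0]]
force: [0.4, 0.8, -0.9]
finger_gap: 0.996
```

```bash
python3 - <<'E'
from h import *
for n in('side','scene'):
    c=snap(n)
    W=world(c);X,Y=W[...,0],W[...,1]
    m=(np.abs(W[...,2]-89)<5)&(X>400)&(X<700)&(Y>-400)&(Y<50)
    k,l,s,ce=cv2.connectedComponentsWithStats(m.astype(np.uint8))
    for i in range(1,k):
        if s[i,4]>40: p=W[l==i];print(n,((p.min(0)+p.max(0))/2).round(1),np.ptp(p,0).round(1))
o=manip.get_obs();print(o['force'],o['ee_pos'])
cv2.imwrite('pics/5.png',c['frame'][:,:,::-1])
E
```

```text
side [526.8  -1.2  88.7] [61.1 63.1  9.4]
side [ 627.1 -129.3   89. ] [60.  60.6 10. ]
side [ 489.  -305.2   88.9] [58.8 59.8  9.8]
scene [526.3  -1.2  87.7] [60.7 59.2  6.9]
scene [ 491.2 -304.    87.7] [60.5 58.2  7.2]
scene [ 628.7 -128.4   87.6] [62.6 58.7  7.1]
[-0.60815708 -0.04335494  0.14836885] [ 626.59470295 -128.29398907  153.70409477]
```

The first tin is back upright on its spot, within 2 mm. Lowering over the middle tin.

Request:
play_rows(
  series=[
    [0.085,0,0.0,0.02,0],
    [0.085,0,0,0.045,0],
    [0.085,0,0,0.065,0],
    [0.085,0,0,0.08,0],
    [0.085,0,0,0.09,0],
    [0.085,0,0,0.1,0],
    [0.085,0,0,0.1,0],
    [0.085,0,0,0.1,0],
  ],
)

```text
time: 7.95
ee_pos: [627.2, -129.5, 54.2]
orientation: [[1.0, -0.0, 0.0], [-0.0, -1.0, -0.0], [0.0, 0.0, -1.0]]
force: [-0.3, 0.6, 0.0]
finger_gap: 0.994
```

Request:
play_rows(
  series=[
    [0.07,0,0,0,0],
    [0.06,0,0,0,0],
    [0.05,0,0,0,0],
    [0.04,0,0,0,0],
    [0.04,0,0,0,0],
    [0.04,0,0,0,0],
    [0.04,0,0,0,0],
    [0.04,0,0,0,0],
  ],
)

```text
time: 8.75
ee_pos: [626.9, -129.6, 54.4]
orientation: [[1.0, -0.0, -0.0], [-0.0, -1.0, -0.0], [-0.0, 0.0, -1.0]]
force: [-4.4, 1.5, 7.3]
finger_gap: 0.678
```

Request:
play_rows(
  series=[
    [0.04,0,0,-0.005,0],
    [0.04,0,0,-0.015,0],
    [0.04,0,0,-0.03,0],
    [0.04,0,0,-0.045,0],
    [0.04,0,0,-0.05,0],
    [0.04,0,0,-0.05,0],
    [0.04,0,0,-0.05,0],
    [0.04,0,0,-0.05,0],
  ],
)

```text
time: 9.55
ee_pos: [626.7, -129.4, 103.2]
orientation: [[1.0, -0.0, -0.001], [-0.0, -1.0, 0.0], [-0.001, -0.0, -1.0]]
force: [-0.3, 0.3, -2.5]
finger_gap: 0.681
```

Request:
play_rows(
  series=[
    [0.04,0,0,0,0],
    [0.04,0,0,0,0],
    [0.04,0,0,0,0],
    [0.04,0,0,0,0],
  ],
)

```text
time: 9.95
ee_pos: [626.9, -129.5, 103.7]
orientation: [[1.0, 0.0, -0.0], [0.0, -1.0, 0.0], [-0.0, -0.0, -1.0]]
force: [-0.8, -0.0, -2.4]
finger_gap: 0.677
```

```bash
python3 - <<'E'
from h import *
for i in range(4):
    c=snap('side'); o=manip.get_obs();print(o['force'],o['ee_pos'],o['finger_gap'])
s=c['frame'][180:320,200:387];cv2.imwrite('pics/6.png',cv2.resize(s,(560,420))[:,:,::-1])
E
```

```text
[-0.71076097  0.38724741 -1.75638494] [ 626.9534158  -129.47068413  103.70922359] 0.6789587662836598
[ 0.35074153  0.77748438 -1.67414434] [ 626.94361895 -129.48626816  103.71218712] 0.6774930666920763
[ 0.07592262  0.40545149 -1.83942972] [ 626.9375252  -129.4978948   103.72775906] 0.6788713137946939
[-0.344695    0.44764467 -2.08660967] [ 626.97072382 -129.50019177  103.75541969] 0.6795807613248408
```

View pics/6.png

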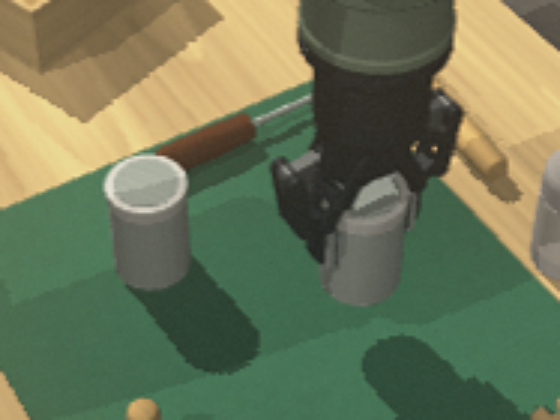

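The picture shows the middle tin lifted at (365,250) and the first tin standing at (150,225). The middle tin reads about 2 N, so it is light. Setting it back, then going to the third.

Request:
play_rows(
  series=[
    [0.04,0,0,0.015,0],
    [0.04,0,0,0.03,0],
    [0.04,0,0,0.04,0],
    [0.04,0,0,0.045,0],
    [0.04,0,0,0.048,0],
    [0.04,0,0,0.0495,0],
    [0.04,0,0,0.0495,0],
    [0.04,0,0,0.0495,0],
  ],
)

```text
time: 10.95
ee_pos: [627.2, -129.6, 54.6]
orientation: [[1.0, 0.0, 0.001], [0.0, -1.0, -0.0], [0.001, 0.0, -1.0]]
force: [-0.4, -0.6, -2.5]
finger_gap: 0.678
```

Request:
play_rows(
  series=[
    [0.06,0,0,0,0],
    [0.065,0,0,0,0],
    [0.07,0,0,0,0],
    [0.085,0,0,0,0],
    [0.085,0,0,0,0],
    [0.085,0,0,0,0],
    [0.085,0,0,0,0],
  ],
)

```text
time: 11.65
ee_pos: [627.0, -129.5, 54.3]
orientation: [[1.0, -0.0, -0.0], [-0.0, -1.0, 0.0], [-0.0, -0.0, -1.0]]
force: [0.1, -0.0, -0.4]
finger_gap: 0.999
```

Request:
play_rows(
  series=[
    [0.085,0,0,-0.01,0],
    [0.085,0,0,-0.03,0],
    [0.085,0,0,-0.05,0],
    [0.085,0,0,-0.07,0],
    [0.085,0,0,-0.09,0],
    [0.085,0,0,-0.1,0],
    [0.085,0,0,-0.1,0],
    [0.085,0,0,-0.1,0],
  ],
)

```text
time: 12.45
ee_pos: [626.7, -129.5, 153.7]
orientation: [[1.0, 0.0, -0.001], [0.0, -1.0, 0.0], [-0.001, -0.0, -1.0]]
force: [-1.3, -0.4, 0.0]
finger_gap: 0.995
```

Request:
play_rows(
  series=[
    [0.085,-0.012,0.015,0,0],
    [0.085,-0.036,0.046,0,0],
    [0.085,-0.06,0.077,0,0],
    [0.085,-0.085,0.108,0,0],
    [0.085,-0.109,0.14,0,0],
    [0.085,-0.128,0.164,0,0],
    [0.085,-0.137,0.1755,0,0],
    [0.085,-0.137,0.1755,0,0],
  ],
)

```text
time: 13.25
ee_pos: [488.7, -306.3, 153.6]
orientation: [[1.0, -0.003, -0.001], [-0.003, -1.0, 0.0], [-0.001, -0.0, -1.0]]
force: [0.3, -0.0, 0.3]
finger_gap: 0.994
```

```bash
python3 - <<'E'
from h import *
for n in('side','scene'):
    c=snap(n)
    W=world(c);X,Y=W[...,0],W[...,1]
    m=(np.abs(W[...,2]-89)<5)&(X>400)&(X<700)&(Y>-400)&(Y<50)
    k,l,s,ce=cv2.connectedComponentsWithStats(m.astype(np.uint8))
    for i in range(1,k):
        if s[i,4]>40: p=W[l==i];print(n,((p.min(0)+p.max(0))/2).round(1),np.ptp(p,0).round(1))
o=manip.get_obs();print(o['force'],o['ee_pos'])
E
```

```text
side [526.1  -2.6  88.9] [60.8 60.8  9.1]
side [ 489.  -305.4   88.6] [59.4 59.7  9. ]
scene [525.3  -1.7  87.6] [63.4 58.4  7.1]
scene [ 490.6 -304.    87.7] [61.3 58.2  7.4]
scene [ 630.2 -128.7   87.7] [60.6 59.2  7.3]
[-0.0518205   0.54940273 -0.41246155] [ 490.62765388 -303.87395962  153.80996738]
```

The middle tin stands at its spot in the scene view; the arm hides it from the side camera. Third tin next.

Request:
play_rows(
  series=[
    [0.085,0,0.0,0.02,0],
    [0.085,0,0,0.045,0],
    [0.085,0,0,0.065,0],
    [0.085,0,0,0.08,0],
    [0.085,0,0,0.09,0],
    [0.085,0,0,0.1,0],
    [0.085,0,0,0.1,0],
    [0.085,0,0,0.1,0],
  ],
)

```text
time: 14.15
ee_pos: [490.3, -304.8, 54.6]
orientation: [[1.0, 0.0, 0.0], [0.0, -1.0, -0.0], [0.0, 0.0, -1.0]]
force: [-0.1, -0.8, -0.0]
finger_gap: 0.996
```

Request:
play_rows(
  series=[
    [0.07,0,0,0,0],
    [0.06,0,0,0,0],
    [0.05,0,0,0,0],
    [0.04,0,0,0,0],
    [0.04,0,0,0,0],
    [0.04,0,0,0,0],
    [0.04,0,0,0,0],
    [0.04,0,0,0,0],
  ],
)

```text
time: 14.95
ee_pos: [489.9, -305.1, 55.0]
orientation: [[1.0, -0.0, 0.0], [-0.0, -1.0, -0.0], [0.0, 0.0, -1.0]]
force: [-3.5, 2.0, 9.0]
finger_gap: 0.686
```

Request:
play_rows(
  series=[
    [0.04,0,0,-0.005,0],
    [0.04,0,0,-0.015,0],
    [0.04,0,0,-0.03,0],
    [0.04,0,0,-0.045,0],
    [0.04,0,0,-0.05,0],
    [0.04,0,0,-0.05,0],
    [0.04,0,0,-0.05,0],
    [0.04,0,0,-0.05,0],
  ],
)

```text
time: 15.75
ee_pos: [489.7, -304.8, 103.7]
orientation: [[1.0, 0.0, -0.001], [0.0, -1.0, 0.0], [-0.001, -0.0, -1.0]]
force: [-0.2, -0.2, -2.3]
finger_gap: 0.68
```

Request:
play_rows(
  series=[
    [0.04,0,0,0,0],
    [0.04,0,0,0,0],
    [0.04,0,0,0,0],
    [0.04,0,0,0,0],
  ],
)

```text
time: 16.15
ee_pos: [489.9, -305.0, 104.2]
orientation: [[1.0, -0.0, -0.0], [-0.0, -1.0, 0.0], [-0.0, -0.0, -1.0]]
force: [0.0, 0.0, -3.8]
finger_gap: 0.68
```

```bash
python3 - <<'E'
from h import *
for i in range(4):
    c=snap('side'); o=manip.get_obs();print(o['force'],o['ee_pos'],o['finger_gap'])
s=c['frame'];cv2.imwrite('pics/7.png',s[:,:,::-1])
E
```

```text
[ 0.23650636 -0.12465589 -2.52659406] [ 489.93598943 -304.99506078  104.22323645] 0.6787924327021478
[ 0.73322561  0.57264692 -2.99104963] [ 489.9691338  -305.0065473   104.26639247] 0.6789843606810316
[-0.0161988  -0.0176982  -3.17890264] [ 489.96524943 -305.00266262  104.2739891 ] 0.6799613379353219
[ 0.40338944 -0.22149862 -2.50781907] [ 489.93113623 -304.99032989  104.2571995 ] 0.6821353880763841
```

View pics/7.png

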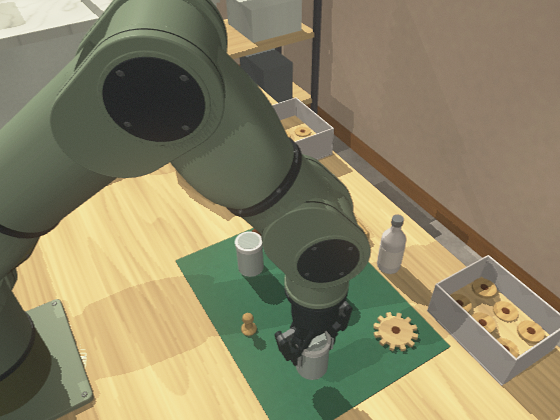

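The third tin is lifted (side view (313,350)) and reads about 2.8 N, so the first tin is the heaviest. Setting this one back and returning to the first.

Request:
play_rows(
  series=[
    [0.04,0,0,0.015,0],
    [0.04,0,0,0.03,0],
    [0.04,0,0,0.04,0],
    [0.04,0,0,0.045,0],
    [0.04,0,0,0.048,0],
    [0.04,0,0,0.0495,0],
    [0.04,0,0,0.0495,0],
    [0.04,0,0,0.0495,0],
  ],
)

```text
time: 17.15
ee_pos: [490.1, -305.1, 55.1]
orientation: [[1.0, 0.0, 0.0], [0.0, -1.0, -0.0], [0.0, 0.0, -1.0]]
force: [0.1, -0.4, -2.6]
finger_gap: 0.683
```

Request:
play_rows(
  series=[
    [0.06,0,0,0,0],
    [0.065,0,0,0,0],
    [0.07,0,0,0,0],
    [0.085,0,0,0,0],
    [0.085,0,0,0,0],
    [0.085,0,0,0,0],
    [0.085,0,0,0,0],
  ],
)

```text
time: 17.85
ee_pos: [490.0, -305.0, 54.8]
orientation: [[1.0, -0.0, -0.0], [-0.0, -1.0, -0.0], [-0.0, 0.0, -1.0]]
force: [1.0, -0.4, -0.7]
finger_gap: 0.996
```

Request:
play_rows(
  series=[
    [0.085,0,0,-0.01,0],
    [0.085,0,0,-0.03,0],
    [0.085,0,0,-0.05,0],
    [0.085,0,0,-0.07,0],
    [0.085,0,0,-0.09,0],
    [0.085,0,0,-0.1,0],
    [0.085,0,0,-0.1,0],
    [0.085,0,0,-0.1,0],
  ],
)

```text
time: 18.65
ee_pos: [489.8, -304.9, 154.3]
orientation: [[1.0, 0.0, -0.001], [0.0, -1.0, 0.0], [-0.001, -0.0, -1.0]]
force: [-0.1, 0.1, -0.1]
finger_gap: 0.995
```

Request:
play_rows(
  series=[
    [0.085,0.003,-0.02,0,0],
    [0.085,0.008,-0.06,0,0],
    [0.085,0.013,-0.1,0,0],
    [0.085,0.018,-0.14,0,0],
    [0.085,0.023,-0.18,0,0],
    [0.085,0.027,-0.22,0,0],
    [0.085,0.031,-0.26,0,0],
    [0.085,0.034,-0.29,0,0],
  ],
)

```text
time: 19.45
ee_pos: [523.6, -12.3, 153.8]
orientation: [[1.0, 0.002, -0.002], [0.002, -1.0, 0.001], [-0.002, -0.001, -1.0]]
force: [0.3, -0.9, -0.0]
finger_gap: 0.995
```

Request:
play_rows(
  series=[
    [0.085,0.001,-0.013,0,0],
    [0.085,0.001,-0.013,0,0],
    [0.085,0.001,-0.013,0,0],
    [0.085,0.001,-0.013,0,0],
  ],
)

```text
time: 19.85
ee_pos: [524.8, -3.5, 154.5]
orientation: [[1.0, -0.002, -0.001], [-0.002, -1.0, -0.001], [-0.001, 0.001, -1.0]]
force: [-1.0, 0.6, -0.8]
finger_gap: 0.994
```

```bash
python3 - <<'E'
from h import *
for n in('side','scene'):
    c=snap(n)
    W=world(c);X,Y=W[...,0],W[...,1]
    m=(np.abs(W[...,2]-89)<5)&(X>400)&(X<700)&(Y>-400)&(Y<50)
    k,l,s,ce=cv2.connectedComponentsWithStats(m.astype(np.uint8))
    for i in range(1,k):
        if s[i,4]>40: p=W[l==i];print(n,((p.min(0)+p.max(0))/2).round(1),np.ptp(p,0).round(1))
o=manip.get_obs();print(o['force'],o['ee_pos'])
E
```

```text
side [526.1  -1.2  88.8] [59.2 61.3  9.2]
side [ 628.5 -129.3   88.8] [59.8 61.8  9.6]
side [ 490.9 -305.2   89. ] [59.8 60.5  9.5]
scene [526.7  -2.   87.5] [63.9 57.9  7.1]
scene [ 491.7 -304.1   87.6] [61.9 58.4  7.2]
scene [ 629.8 -128.6   87.7] [62.1 58.2  7.4]
[0.40775391 0.6973898  0.15590232] [524.88552477  -3.1087063  154.67643602]
```

Request:
play_rows(
  series=[
    [0.085,0,-0.001,0.02,0],
    [0.085,0,-0.001,0.045,0],
    [0.085,0,-0.001,0.065,0],
    [0.085,0,-0.001,0.08,0],
    [0.085,0,-0.001,0.09,0],
    [0.085,0,-0.001,0.1,0],
    [0.085,0,-0.001,0.1,0],
    [0.085,0,-0.001,0.1,0],
  ],
)

```text
time: 20.75
ee_pos: [525.1, -1.1, 55.1]
orientation: [[1.0, -0.0, 0.0], [-0.0, -1.0, -0.0], [0.0, 0.0, -1.0]]
force: [0.3, -0.1, -0.3]
finger_gap: 0.993
```

Request:
play_rows(
  series=[
    [0.07,0,0,0,0],
    [0.06,0,0,0,0],
    [0.05,0,0,0,0],
    [0.04,0,0,0,0],
    [0.04,0,0,0,0],
    [0.04,0,0,0,0],
    [0.04,0,0,0,0],
    [0.04,0,0,0,0],
  ],
  grip_force=50,
)

```text
time: 21.55
ee_pos: [525.2, -1.0, 55.6]
orientation: [[1.0, 0.0, 0.001], [0.0, -1.0, -0.0], [0.001, 0.0, -1.0]]
force: [-2.3, -0.2, 12.9]
finger_gap: 0.678
```

Request:
play_rows(
  series=[
    [0.04,0,0,-0.01,0],
    [0.04,0,0,-0.03,0],
    [0.04,0,0,-0.055,0],
    [0.04,0,0,-0.08,0],
    [0.04,0,0,-0.105,0],
    [0.04,0,0,-0.13,0],
    [0.04,0,0,-0.15,0],
    [0.04,0,0,-0.16,0],
  ],
)

```text
time: 22.35
ee_pos: [525.0, -1.0, 216.6]
orientation: [[1.0, -0.0, 0.001], [-0.0, -1.0, 0.0], [0.001, -0.0, -1.0]]
force: [0.5, 0.6, -7.9]
finger_gap: 0.678
```

Request:
play_rows(
  series=[
    [0.04,0,0,0,0],
    [0.04,0,0,0,0],
    [0.04,0,0,0,0],
  ],
)

```text
time: 22.65
ee_pos: [524.6, -1.0, 213.8]
orientation: [[1.0, 0.0, -0.002], [0.0, -1.0, -0.0], [-0.002, 0.0, -1.0]]
force: [0.4, -0.5, -7.3]
finger_gap: 0.679
```

Weight confirmed again at 7.3 N. Carrying it to the box with 10 cm clearance.

Request:
play_rows(
  series=[
    [0.04,0.003,-0.012,-0.002,0],
    [0.04,0.01,-0.036,-0.004,0],
    [0.04,0.018,-0.07,-0.008,0],
    [0.04,0.027,-0.106,-0.008,0],
    [0.04,0.036,-0.142,-0.008,0],
    [0.04,0.045,-0.178,-0.008,0],
    [0.04,0.054,-0.214,-0.008,0],
    [0.04,0.062,-0.25,-0.008,0],
  ],
)

```text
time: 23.45
ee_pos: [586.7, 251.4, 222.1]
orientation: [[1.0, 0.001, -0.001], [0.001, -1.0, -0.0], [-0.001, 0.0, -1.0]]
force: [1.5, 0.5, -7.2]
finger_gap: 0.679
```

Request:
play_rows(
  series=[
    [0.04,0.006,-0.03,0,0],
    [0.04,0.012,-0.055,0,0],
    [0.04,0.017,-0.073,0,0],
    [0.04,0.021,-0.083,0,0],
    [0.04,0.021,-0.086,0,0],
    [0.04,0.021,-0.086,0,0],
    [0.04,0.021,-0.086,0,0],
    [0.04,0.021,-0.086,0,0],
  ],
)

```text
time: 24.25
ee_pos: [608.0, 334.4, 222.9]
orientation: [[1.0, -0.001, -0.0], [-0.001, -1.0, -0.0], [-0.0, 0.0, -1.0]]
force: [-0.4, 0.4, -7.2]
finger_gap: 0.676
```

Request:
play_rows(
  series=[
    [0.04,0,0,0,0],
    [0.04,0,0,0,0],
    [0.04,0,0,0,0],
    [0.04,0,0,0,0],
    [0.04,0,0,0,0],
    [0.04,0,0,0,0],
  ],
)

```text
time: 24.85
ee_pos: [608.0, 335.0, 222.7]
orientation: [[1.0, 0.0, -0.0], [0.0, -1.0, -0.0], [-0.0, 0.0, -1.0]]
force: [-0.6, 0.1, -7.4]
finger_gap: 0.678
```

```bash
python3 - <<'E'
from h import *
im=[]
for n in('side','scene'):
    c=snap(n);im.append(c['frame'])
    W=world(c);X,Y=W[...,0],W[...,1]
    m=(np.abs(W[...,2]-89)<5)&(X>400)&(X<700)&(Y>-400)&(Y<50)
    k,l,s,ce=cv2.connectedComponentsWithStats(m.astype(np.uint8))
    for i in range(1,k):
        if s[i,4]>40: p=W[l==i];print(n,((p.min(0)+p.max(0))/2).round(1),np.ptp(p,0).round(1))
    m=(abs(X-608)<70)&(abs(Y-335)<50)&(W[...,2]>130)&(W[...,2]<205);p=W[m];print('held',len(p),p.min(0),p.max(0))
o=manip.get_obs();print(o)
cv2.imwrite('pics/8.png',cv2.resize(np.hstack(im),(800,300))[:,:,::-1])
E
```

```text
side [ 628.6 -129.5   88.9] [59.8 59.6  9.6]
side [ 490.5 -305.2   89. ] [59.5 60.5  9.8]
held 276 [579.45886367 302.20381147 165.55099189] [634.98685206 346.58176495 204.96427755]
scene [ 489.2 -304.1   87.9] [65.8 58.6  7.4]
scene [ 629.7 -128.6   87.7] [61.9 58.8  7.1]
held 471 [591.33566865 303.54609205 168.26728309] [641.61960986 355.3579416  204.81065251]
{'time': 24.95, 'joint_positions': array([-32.33755143,  54.33269811,   2.41981788,  56.85555043,
        -2.10777544,  68.85551569, -30.16646779]), 'qd': array([0.07577693, 0.08498535, 0.07787385, 0.02739524, 0.10265565,
       0.01773498, 0.07535641]), 'joint_efforts': array([ 1.12310771e-02, -1.12710528e+02,  3.21328305e+00, -2.89603919e+01,
        2.65441550e-02,  5.43268863e-03,  4.25769628e-06]), 'ee_pos': array([607.98126531, 334.98485742, 222.75635632]), 'orientation': array([[ 9.99999995e-01, -2.18547401e-05, -9.82015677e-05],
       [-2.18603016e-05, -9.99999998e-01, -5.66329610e-05],
       [-9.82003298e-05,  5.66351074e-05, -9.99999994e-01]]), 'force': array([ 0.38984759, -0.42821765, -7.62530367]), 'torque': array([0.00444831, 0.00151955, 0.04846246]), 'finger_gap': 0.6787996823077747}
```

View pics/8.png

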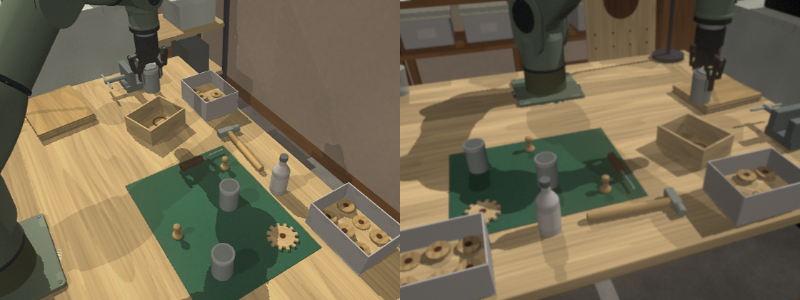

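Both views show the tin held upright above the box: side (150,78), box at (155,120); scene (700,85), box at (695,138). The other two tins stand on their spots and everything else looks in place. Handing in.

```bash
python3 -c "
from rig import manip
print(manip.hand_in())"
```

```text
the job is handed in; nothing more can be done
None
```

The job is handed in, with the heaviest tin held over the kit box. I lifted all three tins about 50 mm in order, starting nearest the box. They read about 6.8 N, 2 N and 2.8 N, so the first was the heaviest. I set each one back, then picked up the first again and carried it to the box.

**Held tin:** it is upright and still at TCP (608, 335, 223) mm. By both cameras the box middle is at about (608, 335). The tin's underside is about 170 mm up, 100 mm above the rim; the lowest depth points read 166–168 mm. The wrist force is 7.4 N and the jaw opening 58 mm.

**Other tins:** they stand within about 3 mm of where they started, measured from their lids in both cameras.

**Loose items:** they looked unmoved in the last pictures, but I did not re-measure their positions.

No check failed. The two cameras differ by 1–2 mm, which is within their calibration. Time at hand-in was about 25 s of the 72 s limit.

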